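Clamp the dressing stone in its screw clamp

ROBOT

A 6-joint arm with a two-finger parallel gripper is mounted at the origin on a cart in front of the work surface, level with it; the furniture and walls round the work are solid. World frame = base frame: x ahead of the robot, y to its left, z up, the work surface at z = 0. Lengths are in m, angles in degrees, forces in N, time in s.
With the tool pointing down it reaches from about 0.35 to 0.875 m from the base axis. Payload 15.5 kg.
Tool frame: the origin (TCP) lies at the very end of the fingers, on their centre line; the grasp point (between the pads) lies 19 mm behind it (env.tcp_to_grasp is the distance from the TCP to the grasp point, in m); z points along the fingers, y is the line along which they close (so a half turn about z gives the same grasp; the last joint's range is limited). The gripper opens to 85 mm and grips with 20 to 120 N. Pads are 22 mm wide; open, the fingers measure 114 mm over their backs; the gripper's body (76 mm by 85 mm) begins 54 mm behind the grasp point. The pads swing forward as they close: fully open they stand 13 mm farther back than shut.
Start: joints at [66.377, 28.281, 77.091, -0, 74.628, -5.472], TCP at [0.195, 0.594, 0.231] pointing down, gripper open.
Joint ranges: [-166.48, 166.48], [-47.26, 123.95], [12.59, 153.08], [-70.14, 250.14], [6.76, 159.57], [-176.63, 176.63]. Speed limits (degrees/s): [108.29, 108.29, 147.25, 172.46, 172.46, 172.46].

INTERFACE

Orientations are given as [roll, pitch, yaw] about the fixed x, y, z axes, in that order (R = Rz(yaw) Ry(pitch) Rx(roll)).
In Python, from rig import sense, get_image, camera_info, env, recognise, spot_point gives the robot as it stands.
- The arm moves only by the tool step_arm, never from a script. Its argument "targets" is a list of rows, each a list of 7 numbers: the shift along the tool's x, y, z in mm, then the turn, a rotation vector about the tool's x, y, z in degrees, then the opening, from 0 (shut) to 1 (fully open). A call has 1 to 10 rows; each row shifts and turns the commanded pose from where the row before left it, along the tool's axes as they then stand; what a row does not reach is not made up. A row lasts 1/8 s, in which the tool goes at most 62.5 mm and 10.7 degrees, less where a joint would pass 70% of its speed; a pose out of reach is approached as far as the arm can. A call with a gripper value outside its range is refused whole. The fingers move at their own pace and stop on an object; "force" is the grip in N (left out, the last holds). Time passes only in rows, so rows that do not move let the fingers close. It gives the time, the measured TCP pose, the force, the opening and the grip force at its end, in the units of the state.
- sense(): the state, without advancing time (a new reading comes with each control period).
- get_image(name): name is "side" or "top"; returns the picture (384x512x3 uint8, red, green, blue); there is no depth.
- camera_info(name): a dict with "fx", "fy", "cx", "cy" (pixels), "k1" (the pictures are not rectified: a ray, as slopes to the right and down, at radius r is drawn at 1 + k1 r^2 times it, then the intrinsics apply), "T" (4x4, takes a point from camera to world coordinates). Camera axes: x right, y down, z forward; pixel columns grow to the right and rows downward; lengths in m; the calibration is good to about 2 mm. A picture is of the moment at which its call begins. camera_info takes no time and is no camera call.
- env.hand_in(): hands the job in; it is judged then, once.
Trained networks look in the newest picture that a camera, given by its name, has taken for a name from the list of things; names that differ only in an ending like _2 or _b are one class to them, and where a whole thing is asked for, a point or a joint stands for the part that bears it (a point fixed in the world has none). Each returns a list of dicts, best first, with "p" (0 to 1); they miss things now and then, are a little off and sometimes report something else, mostly with a low value. They report only what shows in the picture. A call takes as long as a camera call.
- recognise(thing, camera): "at" ([column, row] in pixels, amid what is visible of it).
- spot_point(thing, camera): "at" ([column, row] in pixels: a listed point, or the origin of a listed thing).
The state is a dict: "time": time; "joint_pos": joint angles; "qd": joint speeds; "joint_torque": joint torques, N m; "ee_pos": TCP position; "eef_rot": TCP orientation; "contact_force": force on the tool from outside, world axes, zero at the start; "moment": the same for the moment, N m; "grip_width": finger opening in m; "finger_force": force on a finger pad.
Only numpy, scipy, OpenCV 4.12 (cv2) and the standard library are available. Lean on these libraries where they do the work, as an engineer would, in place of code of your own. Each camera call takes 0.05 s, during which the arm holds its last target. There are 200 camera calls.

TASK

Take the grey dressing stone from its wooden rest, where it stands on its narrow edge, and slide it flat (broad face down) into the open front of the screw clamp, under the pad, until its end meets the stop. Then screw the knob down clockwise until the pad grips the stone firmly, and let go; leave the other things on the worktop where they are.

Things in the scene. Friction and masses are not known exactly. Their poses are not given: they have to be found in the camera images.
- stone: grey dressing stone, a bar 25 x 100 x 13 mm, about 80 g. Origin at the centre of one broad face; own x along the width, y along the length, z along the thickness, into the bar. At first it stands on a narrow edge in the rest, z level; it must end with z vertical, either way up. Standing free it can be tipped flat with a finger pushing its top sideways and up, or set down leaning over 30 degrees
- stone_center (a point): centre of the stone's volume; axes as stone
- rest: pale wooden rest fixed to the worktop, 36 x 112 x 21 mm. Origin at the centre of its underside, y along its length and the stone's, z up. Floor 6 mm high; two cradles at the ends (y = +-34 to +-50 mm, 21 mm high) hold the stone upright in slots 17 mm wide; between them (68 mm) the stone is free on both sides and stands from 6 to 31 mm above the worktop
- clamp: aluminium and grey screw clamp fixed to the worktop. Origin on the worktop under the knob's axis, z up; the stone slides in from the open front (-x) towards +x. Base x = -52 to +50 mm, y = +-30 mm; its bed is 24 mm high. Cheeks (y = +-17 to +-27 mm, x = -52 to +14 mm, tops 30 mm high) leave a channel 34 mm wide along x
- clamp_stop (a point): foot of the stop, the upright face of the clamp's column, in the middle of the channel at bed height (clamp x = 15 mm, y = 0, z = 24 mm); axes as clamp
- clamp_seat (a point): where the centre of the stone's volume is when it lies flat and fully in, against the stop: clamp x = -35 mm, y = 0, 30.5 mm high; axes as clamp. The stone's last 33 mm then stick out in front of the base, free on both sides to be held
- clamp_arm (a point): lower front edge of the clamp's arm, 54 mm above the worktop (clamp x = -18 mm, y = 0). The arm, 32 mm wide, top 66 mm high, runs from here back to the column and carries the screw; the stone passes below it and below the pad
- spindle: steel stem with a round rubber pad (22 mm across) below the clamp's arm; it moves straight down as the knob is tightened. Origin at the centre of the pad's underside: 23 mm above the bed at knob angle 0, lower by 4 mm per radian
- knob (a joint): angle of the knob, rad, 0 (fully up) to 3.4, grows clockwise seen from above. The knob goes down with the stem 4 mm per radian; the pad meets the 13 mm stone at about 2.5 and then it stiffens; another 0.03 to 0.1 makes it tight. Turns with about 0.1 N m of friction and stays where it is left
- knob_grip (a point): on the knob's axis, 10 mm above its disc and 10 mm below the top of its bar grip. Own x along the bar, z up. Knob: aluminium disc 34 mm across and 7 mm high with an upright black bar grip 36 mm long, 12 mm wide, 20 mm high above the disc; at knob angle 0 the bar lies along the clamp's x and this point is 100 mm above the worktop
- screw_jar: bystander: small jar with a black lid, 47 mm across, 40 mm high, origin under its centre
- drop_bottle: bystander: white bottle with a red tip, 32 mm across, 82 mm high, origin under its centre
- lens: bystander: clear round lens blank lying flat, 67 mm across, 12 mm thick, origin under its centre
- pliers: bystander: small pliers lying flat, 131 x 53 x 14 mm, origin under the centre
- tweezers: bystander: steel tweezers lying flat, 9 x 115 x 8 mm, origin under the centre

How it is judged (in metres and radians):
On the way:
1. the stone lies flat in the clamp's channel with its end at the stop (x of stone_center in the frame of clamp between -0.042 and -0.028 m and y of stone_center in the frame of clamp between -0.008 and 0.008 m and z of stone_center in the frame of clamp below 0.034 m and angle between the z axis of stone and the z axis of clamp, either way round below 0.12 rad), for 0.2 s.
At the end, for the whole second after the job is handed in: the stone lies flat in the clamp's channel (within about 6 degrees), lengthwise, its inner end within 7 mm of the stop, at rest, and the pad presses on it with more than 4 N after the knob has been let go (x of stone_center in the frame of clamp between -0.042 and -0.028 m and y of stone_center in the frame of clamp between -0.008 and 0.008 m and z of stone_center in the frame of clamp below 0.034 m and angle between the z axis of stone and the z axis of clamp, either way round below 0.1 rad and angle between the y axis of stone and the x axis of clamp, either way round below 0.2 rad and contact force between spindle and stone above 4 N and linear speed of stone below 0.02 m/s); the robot touches nothing.
It fails at once if a bystander (jar, bottle, lens, pliers or tweezers) is moved more than 30 mm (distance of any of screw_jar, drop_bottle, lens, pliers, tweezers from where it was at the start of the episode above 0.03 m).
It also fails if it takes over 72 s, if anything falls off the work surface, if the arm or the gripper's body presses on something with over 40 N, if the wrist force passes 120 N, or if a joint passes its speed limit or range.

## Working session

There is one attempt and no reset: what is moved stays moved. The work goes in short steps, Python scripts to look and compute and a tool call to move; the robot and the scene stay as the last step left them, time stands still between calls to the robot, and variables do not carry over. Pictures are saved under pics/ and viewed, at most 10 in all, crops included, and the job is handed in when it is done.

Besides the shell and the picture viewer there is one more tool, called after ">>>" as name(argument=value, ...), one argument or row to a line, values as JSON. step_arm: Moves the arm, as the interface text tells. Its arguments: {"type":"object","properties":{"targets":{"type":"array","items":{"type":"array","items":{"type":"number"}}},"force":{"type":"number"}},"required":["targets"]}

```bash
ls; mkdir -p pics; cat > h.py <<'E'
import numpy as np, cv2
from rig import sense,get_image,camera_info,env,recognise,spot_point
def ray(cam,px):
    c=camera_info(cam);T=np.array(c["T"])
    d=np.array([(px[0]-c["cx"])/c["fx"],(px[1]-c["cy"])/c["fy"]]);u=d.copy()
    for _ in range(20): u=d/(1+c["k1"]*(u@u))
    v=T[:3,:3]@np.array([u[0],u[1],1]);return T[:3,3],v/np.linalg.norm(v)
def atz(cam,px,z):
    o,v=ray(cam,px);return o+v*(z-o[2])/v[2]
def tri(rs):
    A=0;b=0
    for o,v in rs:
        P=np.eye(3)-np.outer(v,v);A=A+P;b=b+P@o
    x=np.linalg.solve(A,b);return x,[np.linalg.norm((np.eye(3)-np.outer(v,v))@(x-o)) for o,v in rs]
def proj(cam,p):
    c=camera_info(cam);T=np.linalg.inv(np.array(c["T"]));q=T[:3,:3]@np.array(p)+T[:3,3]
    u=q[:2]/q[2];u=u*(1+c["k1"]*(u@u));return u*[c["fx"],c["fy"]]+[c["cx"],c["cy"]]
E
cat > a.py <<'E'
from h import *
ims=[get_image(c)[...,::-1] for c in("side","top")]
for c,i in zip(("side","top"),ims): cv2.imwrite(f"pics/{c}0.png",i); print(c,np.round(camera_info(c)["T"],3).tolist(),camera_info(c)["fx"])
for t in ["stone","stone_center","rest","clamp","clamp_stop","clamp_seat","clamp_arm","spindle","knob_grip"]:
    r=[spot_point(t,c) for c in("side","top")]
    print(t,[[(np.round(d["at"]),round(d["p"],2)) for d in x[:2]] for x in r])
    if r[0] and r[1]: print("  ",*tri([ray("side",r[0][0]["at"]),ray("top",r[1][0]["at"])]))
print(sense())
E
python3 a.py
```

```text
pics
side [[0.617, -0.346, 0.707, -0.441], [-0.787, -0.241, 0.569, -0.827], [-0.026, -0.907, -0.421, 0.717], [0.0, 0.0, 0.0, 1.0]] 488.8075738716424
top [[0.024, -0.993, 0.113, 0.483], [-1.0, -0.026, -0.012, 0.008], [0.015, -0.113, -0.993, 1.128], [0.0, 0.0, 0.0, 1.0]] 348.36320746635784
stone [[(array([180., 217.]), 0.64)], [(array([196., 235.]), 0.41)]]
   [0.47281188 0.21319815 0.00485682] [np.float64(0.004088781266344458), np.float64(0.00408878126634446)]
stone_center [[(array([179., 217.]), 0.68)], [(array([194., 235.]), 0.55)]]
   [0.47518925 0.21895177 0.00352678] [np.float64(0.0031951352579709887), np.float64(0.003195135257970976)]
rest [[(array([182., 224.]), 0.55), (array([325., 234.]), 0.16)], [(array([196., 240.]), 0.52)]]
   [ 0.46307046  0.20853161 -0.01364289] [np.float64(0.0032944631471801536), np.float64(0.003294463147180249)]
clamp [[(array([316., 247.]), 0.55)], [(array([328., 199.]), 0.88), (array([338., 197.]), 0.44)]]
   [ 0.60311677 -0.21082689 -0.01621443] [np.float64(0.006296871157719274), np.float64(0.006296871157719226)]
clamp_stop [[(array([323., 234.]), 0
[... 784 characters left out ...]
, 199.]), 0.67)]]
{'time': 1.0, 'joint_pos': array([ 6.63768087e+01,  2.82813959e+01,  7.70936869e+01, -3.76568469e-04,
        7.46275914e+01, -5.47115996e+00]), 'qd': array([-0.03324158,  0.04166959, -0.04726667, -0.04418973, -0.02278218,
        0.0456389 ]), 'joint_torque': array([-3.89362021e-04, -8.82031131e+01, -3.84277046e+01, -2.81621442e-04,
        1.09881403e-03, -7.28476948e-06]), 'ee_pos': array([0.19469729, 0.59388028, 0.23126168]), 'eef_rot': array([-1.79997303e+02,  1.06469197e-04,  1.61848068e+02]), 'contact_force': array([ 0.26307291, -0.36260047, -0.25192244]), 'moment': array([-0.00687598,  0.00566109, -0.03542445]), 'finger_force': 0.0, 'grip_width': 0.0854726540771375}
```

```bash
python3 - <<'E'
import cv2,numpy as np
t=cv2.imread("pics/top0.png");s=cv2.imread("pics/side0.png")
cv2.imwrite("pics/t0c.png",cv2.resize(t[140:290,160:360],None,fx=4,fy=4,interpolation=cv2.INTER_CUBIC))
cv2.imwrite("pics/s0c.png",cv2.resize(s[150:300,150:350],None,fx=4,fy=4,interpolation=cv2.INTER_CUBIC))
E
```

```text
(no output)
```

View pics/t0c.png

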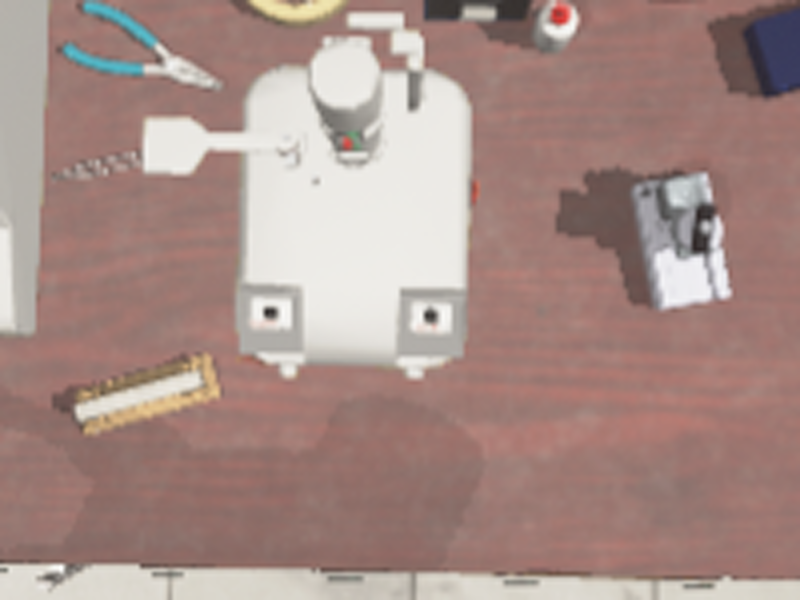

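View pics/s0c.png

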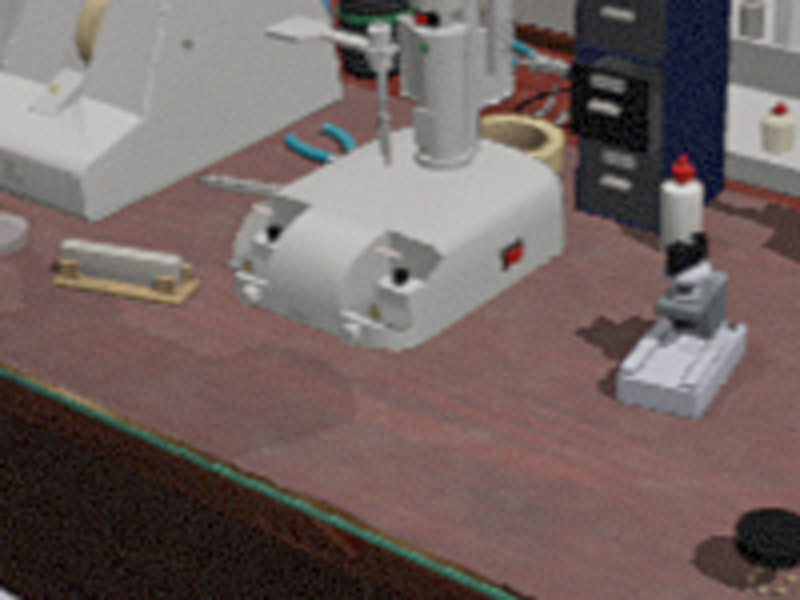

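View pics/side0.png

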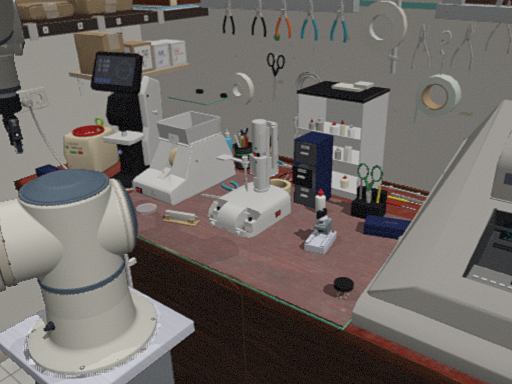

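```bash
cat > b.py <<'E'
from h import *
from scipy.optimize import least_squares
t=cv2.imread("pics/top0.png").astype(int)
m=((t.min(2)>140)&(t.max(2)-t.min(2)<35))
m[:228]=0;m[250:]=0;m[:,:175]=0;m[:,216:]=0
ys,xs=np.nonzero(m);print("npx",len(xs))
P=np.array([atz("top",(x,y),.029)[:2] for x,y in zip(xs,ys)])
r=cv2.minAreaRect((P*1000).astype(np.float32));print("stone rect",r)
c=P.mean(0);u=np.linalg.svd(P-c)[2][0];print("mean",c,"dir",np.degrees(np.arctan2(u[1],u[0])))
# clamp
F=lambda q,o:np.array([o[0]+q[0]/4,o[1]+q[1]/4])
obs=[("top",(655,308),(-.052,.027,.03)),("top",(729,298),(-.052,-.027,.03)),("top",(633,185),(.05,.03,.024)),("top",(710,173),(.05,-.03,.024)),("top",(704,228),(0,0,.11)),
("side",(618,402),(-.052,.03,0)),("side",(697,413),(-.052,-.03,0))]
def res(p):
    c,s=np.cos(p[2]),np.sin(p[2]);R=[]
    for cam,q,l in obs:
        w=[p[0]+c*l[0]-s*l[1],p[1]+s*l[0]+c*l[1],l[2]]
        R+=list(proj(cam,w)-F(q,(160,140) if cam=="top" else (150,150)))
    return np.array(R)
f=least_squares(res,[.6,-.215,.1],loss="soft_l1");print("clamp",f.x[:2],np.degrees(f.x[2]),np.round(f.fun if 0 else res(f.x),1))
for n in["screw_jar","drop_bottle","lens","pliers","tweezers"]:
    for cam in("side","top"):
        r=recognise(n,cam)
        if r: print(n,cam,np.round(r[0]["at"]),round(r[0]["p"],2),np.round(atz(cam,r[0]["at"],.02),3))
print("machine front",atz("top",(160+380/4,140+365/4),.03),"corner",atz("top",(160+240/4,140+350/4),.05),atz("top",(160+470/4,140+350/4),.05))
E
python3 b.py
```

```text
npx 138
stone rect ((466.3950500488281, 210.04086303710938), (13.87149429321289, 100.08464050292969), 17.6699275970459)
mean [0.46658904 0.21016422] dir -72.47702608802275
clamp [ 0.59924555 -0.21777209] 10.87177503158322 [ 1.9  0.1  0.1 -0.2  0.2 -0.3 -0.7 -0.3  0.5 -0.1 -1.1 -1.  -0.3  1.1]
screw_jar side [343. 285.] 0.51 [ 0.436 -0.379  0.02 ]
screw_jar top [384. 257.] 0.61 [ 0.423 -0.39   0.02 ]
drop_bottle side [318. 202.] 0.63 [ 0.787 -0.096  0.02 ]
drop_bottle top [297. 146.] 0.59 [ 0.772 -0.11   0.02 ]
lens side [181. 217.] 0.52 [0.456 0.195 0.02 ]
lens top [144. 242.] 0.71 [0.452 0.37  0.02 ]
pliers top [194. 154.] 0.49 [0.739 0.226 0.02 ]
tweezers side [208. 196.] 0.49 [0.615 0.229 0.02 ]
machine front [0.49330705 0.02079247 0.03      ] corner [0.50197536 0.12856774 0.05      ] [ 0.50631341 -0.048512    0.05      ]
```

>>> step_arm(
  targets=[
    [-37.8,-28,0,0,0,0,1],
    [-37.8,-28,0,0,0,0,1],
    [-37.8,-28,0,0,0,0,1],
    [-37.8,-28,0,0,0,0,1],
    [-37.8,-28,0,0,0,0,1],
    [-37.8,-28,0,0,0,0,1],
    [-37.8,-28,0,0,0,0,1],
    [-37.8,-28,0,0,0,0,1],
    [-37.8,-28,0,0,0,0,1],
    [-37.8,-28,0,0,0,0,1],
  ],
)

```text
time: 2.75
ee_pos: [0.4675, 0.2087, 0.2315]
eef_rot: [180.0, 0.0, 161.8]
contact_force: [0.6, 1.6, 0.5]
grip_width: 0.085
finger_force: 0.0
```

>>> step_arm(
  targets=[
    [0,0,0,0,0,9.06,0.6],
    [0,0,0,0,0,9.06,0.6],
    [0,0,0,0,0,9.06,0.6],
    [0,0,0,0,0,9.06,0.6],
    [0,0,0,0,0,9.06,0.6],
    [0,0,0,0,0,9.05,0.6],
    [0,0,20,0,0,0,0.6],
    [0,0,40,0,0,0,0.6],
    [0,0,40,0,0,0,0.6],
    [0,0,0,0,0,0,0.6],
  ],
)

```text
time: 4.0
ee_pos: [0.4652, 0.2096, 0.1295]
eef_rot: [-179.7, 0.0, 107.5]
contact_force: [0.2, 0.4, 0.9]
grip_width: 0.0512
finger_force: 0.0
```

```bash
cat > d.py <<'E'
# usage: d.py x y z [roll pitch yaw] : shift in tool axes (mm) and rotvec (deg) to reach target
import sys;from h import *;from scipy.spatial.transform import Rotation as Ro
a=list(map(float,sys.argv[1:]));s=sense();R=Ro.from_euler("xyz",s["eef_rot"],degrees=True)
print("pos",np.round(s["ee_pos"],4),np.round(s["eef_rot"],2),"q",np.round(s["joint_pos"],1),"F",np.round(s["contact_force"],1),"w",round(s["grip_width"],4),"t",s["time"])
print("shift mm",np.round(1000*R.inv().apply(np.array(a[:3])-s["ee_pos"]),1))
if len(a)>3: print("turn",np.round((R.inv()*Ro.from_euler("xyz",a[3:],degrees=True)).as_rotvec(degrees=True),2))
E
python3 - <<'E'
from h import *
c=np.array([.4665,.2102]);u=np.array([np.cos(np.radians(107.5)),np.sin(np.radians(107.5))]);v=np.array([u[1],-u[0]])
for s in(1,-1):
  for z in(.031,.021): print("side pred crop4",s,z,4*(proj("side",[*(c+s*.05*u-v*.0065),z])-150))
E
python3 d.py .4665 .2102 .018 180 0 107.5
```

```text
side pred crop4 1 0.031 [ 57.70904456 238.94950568]
side pred crop4 1 0.021 [ 59.05013898 250.30897657]
side pred crop4 -1 0.031 [171.82774709 256.89736588]
side pred crop4 -1 0.021 [172.87817825 268.4552297 ]
pos [0.4652 0.2096 0.1295] [-179.73    0.    107.5 ] q [17.5 26.9 99.7 -0.  53.6  0. ] F [0.2 0.4 0.9] w 0.0512 t 4.0
shift mm [  0.2   1.9 111.5]
turn [-0.27  0.   -0.  ]
```

>>> step_arm(
  targets=[
    [0.2,1.5,37,-0.27,0,0,0.6],
    [0,0,37,0,0,0,0.6],
    [0,0,25,0,0,0,0.6],
    [0,0,11,0,0,0,0.6],
    [0,0,0,0,0,0,0],
    [0,0,0,0,0,0,0],
    [0,0,0,0,0,0,0],
    [0,0,0,0,0,0,0],
    [0,0,0,0,0,0,0],
    [0,0,0,0,0,0,0],
  ],
  force=40,
)

```text
time: 5.25
ee_pos: [0.4682, 0.2108, 0.0225]
eef_rot: [179.7, 0.0, 107.5]
contact_force: [-4.1, -2.1, 8.4]
grip_width: 0.0117
finger_force: 38.7
```

```bash
python3 d.py .4665 .2102 .2 180 0 107.5
```

```text
pos [0.4682 0.2108 0.0225] [179.71   0.   107.5 ] q [ 1.760e+01  3.720e+01  1.042e+02 -0.000e+00  3.830e+01  1.000e-01] F [-4.1 -2.1  8.4] w 0.0117 t 5.25
shift mm [-1.000e-01 -9.000e-01 -1.775e+02]
turn [0.29 0.   0.  ]
```

>>> step_arm(
  targets=[
    [0,0,-10,0,0,0,0],
    [0,0,-20,0,0,0,0],
    [0,0,-40,0,0,0,0],
    [0,0,-40,0,0,0,0],
    [0,0,-40,0,0,0,0],
    [0,0,-30,0,0,0,0],
    [0,0,0,0,0,0,0],
  ],
)

```text
time: 6.12
ee_pos: [0.4687, 0.211, 0.2044]
eef_rot: [179.4, -0.0, 107.5]
contact_force: [0.3, -0.8, -1.0]
grip_width: 0.0117
finger_force: 38.4
```

```bash
python3 d.py .42 -.215 .2 180 0 107.5; python3 - <<'E'
from h import *
cv2.imwrite("pics/s1.png",cv2.resize(get_image("side")[90:240,120:320,::-1],None,fx=4,fy=4,interpolation=cv2.INTER_CUBIC))
E
```

```text
pos [0.4687 0.211  0.2044] [179.42  -0.   107.5 ] q [17.6 20.9 95.  -0.  63.4  0.1] F [ 0.3 -0.8 -1. ] w 0.0117 t 6.125
shift mm [-391.6 -174.6    2.6]
turn [ 0.58 -0.    0.  ]
```

View pics/s1.png

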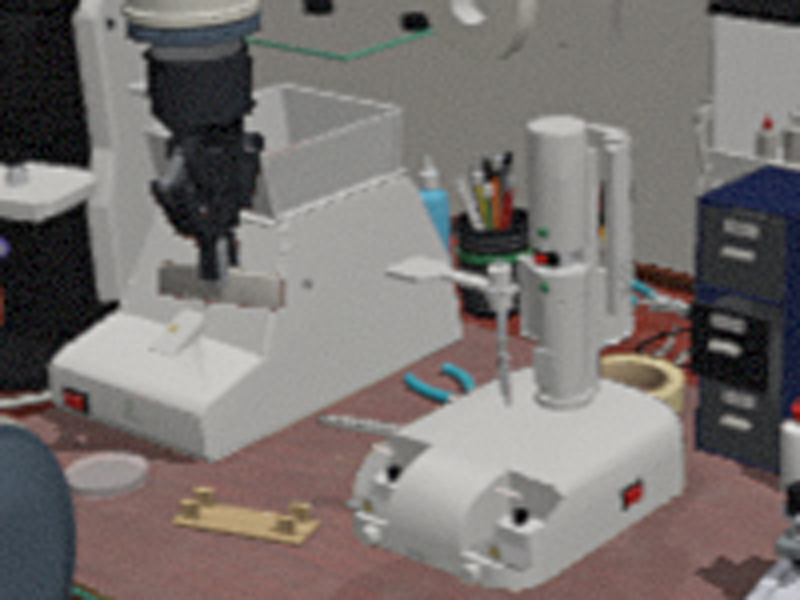

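>>> step_arm(
  targets=[
    [-40.9,-15.4,0,0,0,0,0],
    [-40.9,-15.4,0,0,0,0,0],
    [-40.9,-15.4,0,0,0,0,0],
    [-40.9,-15.4,0,0,0,0,0],
    [-40.9,-15.4,0,0,0,0,0],
    [-40.9,-15.4,0,0,0,0,0],
    [-40.9,-15.4,0,0,0,0,0],
    [-40.9,-15.4,0,0,0,0,0],
    [-40.9,-15.4,0,0,0,0,0],
    [-40.9,-15.4,0,0,0,0,0],
  ],
)

```text
time: 7.42
ee_pos: [0.4429, -0.227, 0.1999]
eef_rot: [179.8, -0.1, 107.5]
contact_force: [0.7, -0.3, -1.0]
grip_width: 0.0115
finger_force: 38.3
```

>>> step_arm(
  targets=[
    [0,0,0,0,0,9.66,0],
    [0,0,0,0,0,9.66,0],
    [0,0,0,0,0,9.66,0],
    [0,0,0,0,0,9.66,0],
    [0,0,0,0,0,9.66,0],
    [0,0,0,0,0,9.66,0],
    [0,0,0,0,0,9.66,0],
    [0,0,0,0,0,9.66,0],
    [0,0,0,0,0,9.66,0],
    [0,0,0,0,0,9.66,0],
  ],
)

```text
time: 8.68
ee_pos: [0.4431, -0.2255, 0.1998]
eef_rot: [-179.9, -0.2, 10.6]
contact_force: [-0.5, -0.6, -1.2]
grip_width: 0.0122
finger_force: 38.4
```

>>> step_arm(
  targets=[
    [0,0,20,-10,0,0,0],
    [0,0,20,-10,0,0,0],
    [0,0,20,-10,0,0,0],
    [0,0,0,-10,0,0,0],
    [0,0,0,0,0,0,0],
    [0,0,0,0,0,0,0],
  ],
)

```text
time: 9.43
ee_pos: [0.437, -0.2383, 0.1493]
eef_rot: [148.8, 1.4, 9.6]
contact_force: [0.4, -1.2, -1.2]
grip_width: 0.0118
finger_force: 38.5
```

```bash
python3 d.py .445 -.22 .1 140 0 10.9; python3 - <<'E'
from h import *
cv2.imwrite("pics/s2.png",cv2.resize(get_image("side")[150:300,230:430,::-1],None,fx=4,fy=4,interpolation=cv2.INTER_CUBIC))
E
```

```text
pos [ 0.437  -0.2383  0.1493] [148.8    1.41   9.63] q [-17.2  24.3 113.6 -48.8  38.8 100.9] F [ 0.4 -1.2 -1.2] w 0.0118 t 9.425
shift mm [ 12.1 -39.7  33.3]
turn [-8.82  1.88 -0.21]
```

View pics/s2.png

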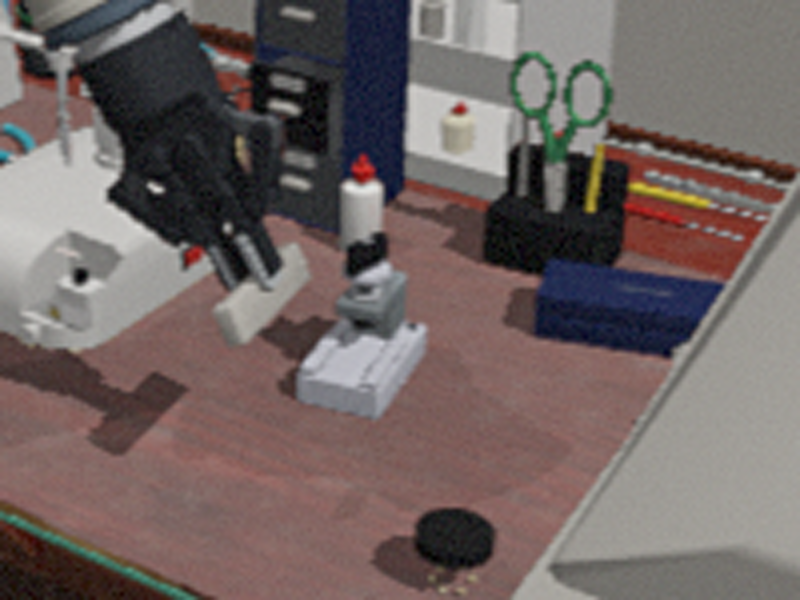

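>>> step_arm(
  targets=[
    [0,0,0,-4,1.5,0,0],
    [0,0,0,-3,0.5,0,0],
    [0,0,0,0,0,0,0],
  ],
)

```text
time: 9.85
ee_pos: [0.4366, -0.2386, 0.1493]
eef_rot: [141.7, -0.2, 10.7]
contact_force: [0.3, 0.1, -0.5]
grip_width: 0.012
finger_force: 38.5
```

```bash
python3 d.py .445 -.235 .06 142 0 10.9; python3 d.py .445 -.235 .02 142 0 10.9 
```

```text
pos [ 0.4366 -0.2386  0.1493] [141.73  -0.22  10.69] q [-13.6  26.1 117.8 -65.6  38.2 120.2] F [ 0.3  0.1 -0.5] w 0.012 t 9.85
shift mm [  8.6 -56.9  69. ]
turn [ 0.27 -0.04 -0.31]
pos [ 0.4366 -0.2386  0.1493] [141.73  -0.22  10.69] q [-13.6  26.1 117.8 -65.6  38.2 120.2] F [ 0.3  0.1 -0.5] w 0.012 t 9.85
shift mm [  8.4 -81.6 100.4]
turn [ 0.27 -0.04 -0.31]
```

>>> step_arm(
  targets=[
    [0,0,0,6,0,0,0],
    [0,0,0,6,0,0,0],
    [0,0,0,6,0,0,0],
    [0,0,0,6,0,0,0],
    [0,0,0,6,0,0,0],
    [0,0,0,6,0,0,0],
    [0,0,0,6,0,0,0],
    [0,0,0,6,0,0,0],
    [0,0,0,6,0,0,0],
    [0,0,0,6,0,0,0],
  ],
)

```text
time: 11.1
ee_pos: [0.4384, -0.2396, 0.1508]
eef_rot: [-158.6, -0.7, 10.7]
contact_force: [0.4, 0.4, -1.7]
grip_width: 0.0117
finger_force: 38.5
```

>>> step_arm(
  targets=[
    [0,0,0,6,0,0,0],
    [0,0,0,6,0,0,0],
    [0,0,0,6,0,0,0],
    [0,0,0,0,0,0,0],
  ],
)

```text
time: 11.6
ee_pos: [0.4377, -0.2403, 0.149]
eef_rot: [-140.8, -0.6, 10.6]
contact_force: [0.1, -0.4, -1.2]
grip_width: 0.0119
finger_force: 38.4
```

```bash
python3 d.py .445 -.2 .03 -142 0 10.9
```

```text
pos [ 0.4377 -0.2403  0.149 ] [-140.78   -0.58   10.56] q [-48.7  40.3  81.6  19.3  92.8  25.4] F [ 0.1 -0.4 -1.2] w 0.0119 t 11.6
shift mm [ 13.4  45.7 116.5]
turn [-1.22 -0.66  0.1 ]
```

>>> step_arm(
  targets=[
    [4.5,15,39,0,0,0,0],
    [4.5,15,39,0,0,0,0],
    [4.4,15.7,38.5,0,0,0,0],
    [0,0,0,0,0,0,0],
  ],
)

```text
time: 12.1
ee_pos: [0.443, -0.1973, 0.0297]
eef_rot: [-140.7, -0.3, 10.7]
contact_force: [-0.7, -1.2, 0.3]
grip_width: 0.0119
finger_force: 38.4
```

```bash
python3 d.py .445 -.2 .018
```

```text
pos [ 0.443  -0.1973  0.0297] [-140.75   -0.29   10.71] q [-45.6  48.8  87.9  21.2  78.2  22.6] F [-0.7 -1.2  0.3] w 0.0119 t 12.1
shift mm [1.4 9.7 7.2]
```

>>> step_arm(
  targets=[
    [0,2.9,3.5,0,0,0,0],
    [0,2.9,3.5,0,0,0,0],
    [0,0,0,0,0,0,0],
    [0,0,0,0,0,0,0],
  ],
)

```text
time: 12.6
ee_pos: [0.4432, -0.1989, 0.0215]
eef_rot: [-140.8, -0.2, 10.6]
contact_force: [0.4, 0.2, -0.4]
grip_width: 0.012
finger_force: 38.4
```

>>> step_arm(
  targets=[
    [0,0.7,0.8,0,0,0,0],
    [0,0.7,0.8,0,0,0,0],
    [0,0,0,0,0,0,0],
  ],
)

```text
time: 12.98
ee_pos: [0.4431, -0.1986, 0.0189]
eef_rot: [-140.8, -0.2, 10.6]
contact_force: [0.3, -0.2, -0.7]
grip_width: 0.0117
finger_force: 38.4
```

>>> step_arm(
  targets=[
    [0,0,0,0,0,0,0.22],
    [0,0,0,0,0,0,0.22],
    [0,0,-3,0,0,0,0.24],
    [0,0,-8,0,0,0,0.26],
    [0,0,-12,0,0,0,0.3],
    [0,0,-20,0,0,0,0.4],
    [0,0,-40,0,0,0,0.6],
    [0,0,-40,0,0,0,0.7],
    [0,0,-30,0,0,0,0.7],
  ],
)

```text
time: 14.1
ee_pos: [0.4608, -0.2954, 0.1396]
eef_rot: [-140.9, -0.3, 10.6]
contact_force: [-0.1, -0.8, 0.4]
grip_width: 0.0595
finger_force: 0.0
```

```bash
python3 d.py .41 -.22 .12 180 0 10.9; python3 - <<'E'
from h import *
cv2.imwrite("pics/s3.png",cv2.resize(get_image("side")[150:300,230:430,::-1],None,fx=4,fy=4,interpolation=cv2.INTER_CUBIC))
E
```

```text
pos [ 0.4608 -0.2954  0.1396] [-140.9    -0.26   10.62] q [-50.1  44.6  72.8  18.3  97.4  25.8] F [-0.1 -0.8  0.4] w 0.0595 t 14.1
shift mm [-36.1 -52.5  67.7]
turn [-39.1   -0.34  -0.18]
```

View pics/s3.png

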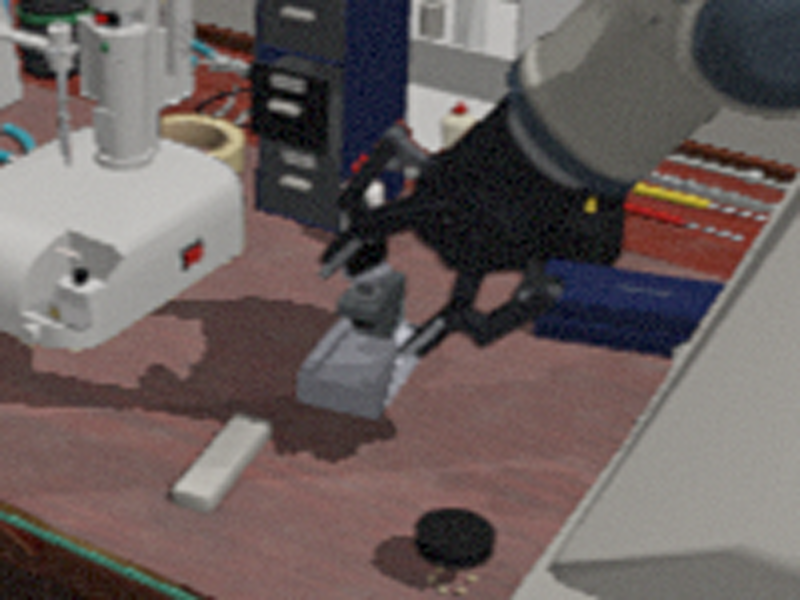

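```bash
cat > e.py <<'E'
from h import *
for cam in("side","top"):
    t=get_image(cam)[...,::-1].astype(int)
    m=((t.min(2)>(115 if cam=="side" else 130))&(t.max(2)-t.min(2)<45)).astype(np.uint8)
    n,l,st,ce=cv2.connectedComponentsWithStats(m)
    for k in range(1,n):
        w=atz(cam,ce[k],.013)
        if st[k,4]>30 and abs(w[0]-.43)<.07 and abs(w[1]+.19)<.07:
            ys,xs=np.nonzero(l==k);P=np.array([atz(cam,(x,y),.013)[:2] for x,y in zip(xs,ys)])
            print(cam,st[k,4],cv2.minAreaRect((P*1000).astype(np.float32)),P.mean(0))
    r=spot_point("stone_center",cam)
    if r: print(cam,r[0]["p"],atz(cam,r[0]["at"],.0065))
E
python3 e.py
```

```text
side 251 ((435.820556640625, -212.15399169921875), (102.80806732177734, 30.7978572845459), 9.79960823059082) [ 0.43459612 -0.21221289]
side 0.68 [ 0.43522533 -0.22040339  0.0065    ]
top 252 ((443.895751953125, -206.06581115722656), (96.82274627685547, 27.193042755126953), 9.589957237243652) [ 0.44246598 -0.20590385]
top 0.7 [ 0.44939038 -0.20340073  0.0065    ]
```

>>> step_arm(
  targets=[
    [0,0,-10,-8,0,0,0.6],
    [0,0,-10,-8,0,0,0.6],
    [0,0,-10,-8,0,0,0.6],
    [0,0,0,-8,0,0,0.6],
    [0,0,0,-7,0,0,0.6],
    [0,0,0,0,0,0,0.6],
  ],
)

```text
time: 15.1
ee_pos: [0.4625, -0.3065, 0.1628]
eef_rot: [-179.7, -0.1, 10.8]
contact_force: [0.4, -0.0, 0.3]
grip_width: 0.051
finger_force: 0.0
```

```bash
python3 d.py .4 -.19 .12 180 0 10.9;python3 e.py
```

```text
pos [ 0.4625 -0.3065  0.1628] [-1.7972e+02 -1.4000e-01  1.0790e+01] q [-39.9  27.2  91.7   0.3  61.2  39.2] F [ 0.4 -0.   0.3] w 0.051 t 15.1
shift mm [ -39.7 -125.9   43.3]
turn [-0.28 -0.14 -0.11]
side 251 ((436.78094482421875, -211.28021240234375), (105.46727752685547, 30.79605484008789), 10.898438453674316) [ 0.43533373 -0.2118601 ]
side 0.62 [ 0.44461492 -0.21199956  0.0065    ]
top 267 ((445.1973876953125, -205.56787109375), (100.5011215209961, 27.250858306884766), 9.97736644744873) [ 0.44350443 -0.20547523]
top 0.81 [ 0.46160663 -0.19658969  0.0065    ]
```

```bash
python3 d.py .408 -.213 .004 180 0 10.8
```

```text
pos [ 0.4633 -0.3093  0.1626] [-179.68   -0.19   10.61] q [-40.1  27.4  91.4   0.4  61.3  39.1] F [ 0.4 -0.1 -0.1] w 0.0513 t 15.3
shift mm [ -37.1 -104.   159.1]
turn [-0.32 -0.19 -0.19]
```

>>> step_arm(
  targets=[
    [-12.4,-34.7,0,0,0,0,0.6],
    [-12.4,-34.7,0,0,0,0,0.6],
    [-12.4,-34.6,0,0,0,0,0.6],
    [0,0,50,0,0,0,0.6],
    [0,0,50,0,0,0,0.6],
    [0,0,20,0,0,0,0.6],
    [0,0,0,0,0,0,0.6],
    [0,0,0,0,0,0,0.6],
  ],
)

```text
time: 16.3
ee_pos: [0.4083, -0.2137, 0.0438]
eef_rot: [-179.8, -0.2, 10.6]
contact_force: [0.5, -0.1, 0.7]
grip_width: 0.051
finger_force: 0.0
```

```bash
python3 d.py .408 -.213 .004 180 0 10.8
```

```text
pos [ 0.4083 -0.2137  0.0438] [-179.8    -0.23   10.6 ] q [-35.3  32.8 110.8   0.5  36.4  43.7] F [ 0.5 -0.1  0.7] w 0.051 t 16.3
shift mm [-0.3 -0.6 39.8]
turn [-0.2  -0.23 -0.19]
```

>>> step_arm(
  targets=[
    [0,0,20,0,0,0,0.6],
    [0,0,14,0,0,0,0.6],
    [0,0,4,0,0,0,0.6],
    [0,0,0,0,0,0,0.2],
    [0,0,0,0,0,0,0.1],
    [0,0,0,0,0,0,0.1],
    [0,0,0,0,0,0,0.1],
    [0,0,0,0,0,0,0.1],
    [0,0,0,0,0,0,0.1],
  ],
  force=60,
)

```text
time: 17.42
ee_pos: [0.4081, -0.213, 0.006]
eef_rot: [-179.8, -0.2, 10.7]
contact_force: [-0.3, 0.7, 5.8]
grip_width: 0.0227
finger_force: 58.5
```

>>> step_arm(
  targets=[
    [0,0,-8,0,0,0,0.1],
    [0,0,-12,0,0,0,0.1],
    [0,0,-15,0,0,0,0.1],
    [0,0,0,0,0,0,0.1],
  ],
)

```text
time: 17.92
ee_pos: [0.4085, -0.2135, 0.0416]
eef_rot: [-179.9, -0.3, 10.6]
contact_force: [-0.6, 0.3, -1.2]
grip_width: 0.0228
finger_force: 59.1
```

```bash
python3 - <<'E'
from h import *
cv2.imwrite("pics/s4.png",cv2.resize(get_image("side")[180:280,250:383,::-1],None,fx=6,fy=6,interpolation=cv2.INTER_CUBIC))
E
python3 d.py .41 -.25 .04 180 0 10.8
```

```text
pos [ 0.4083 -0.2133  0.041 ] [-179.86   -0.28   10.65] q [-35.2  33.1 111.    0.5  35.9  43.7] F [ 0.  -0.  -1.3] w 0.0226 t 17.975
shift mm [-5.1 36.3  0.9]
turn [-0.14 -0.28 -0.15]
```

View pics/s4.png

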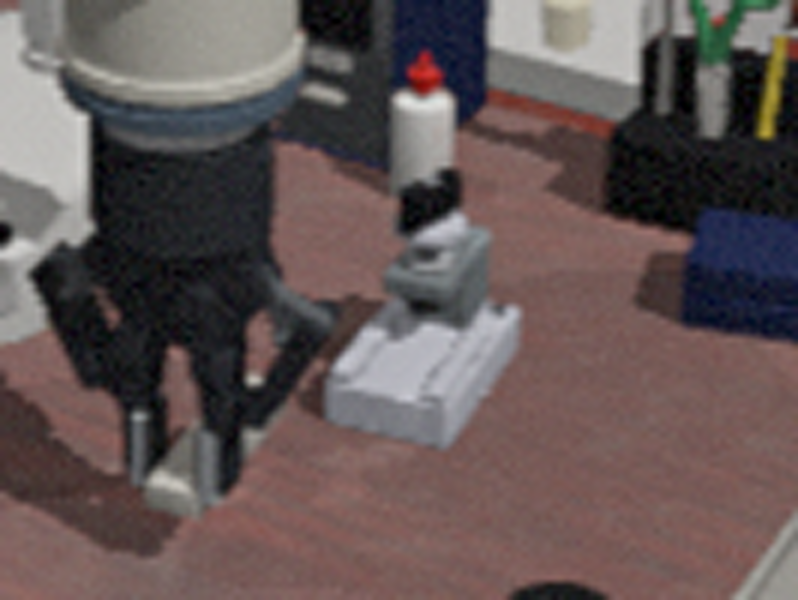

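```bash
python3 d.py .4525 -.246 .034 180 0 10.8
```

```text
pos [ 0.4083 -0.2133  0.041 ] [-179.86   -0.28   10.65] q [-35.2  33.1 111.    0.5  35.9  43.7] F [ 0.  -0.  -1.3] w 0.0226 t 17.975
shift mm [37.4 40.3  7.1]
turn [-0.14 -0.28 -0.15]
```

>>> step_arm(
  targets=[
    [0,20,0,0,0,0,0.1],
    [0,20,0,0,0,0,0.1],
    [18,0,3.5,0,0,0,0.1],
    [19,0,3.5,0,0,0,0.1],
    [0,0,0,0,0,0.2,0.1],
    [0,0,0,0,0,0,0.1],
  ],
)

```text
time: 18.73
ee_pos: [0.4515, -0.245, 0.0331]
eef_rot: [-179.8, -0.2, 10.5]
contact_force: [0.1, -0.7, -0.9]
grip_width: 0.0229
finger_force: 59.1
```

```bash
python3 - <<'E'
from h import *
for c,(a,b) in(("top",(170,280)),("side",(200,270))):
    i=get_image(c)[...,::-1]; cv2.imwrite(f"pics/{c}5f.png",i)
    if c=="top": A=cv2.resize(i[175:255,290:370],None,fx=5,fy=5,interpolation=cv2.INTER_CUBIC)
    else: B=cv2.resize(i[195:275,265:345],None,fx=5,fy=5,interpolation=cv2.INTER_CUBIC)
cv2.imwrite("pics/5.png",np.hstack([A,B]))
E
python3 d.py .5285 -.2314 .034 180 0 10.9
```

```text
pos [ 0.4513 -0.2452  0.0332] [-179.77   -0.19   10.46] q [-35.4  36.2 103.7   0.5  40.2  43.8] F [-0.2  0.2 -0.8] w 0.0226 t 18.825
shift mm [78.5  0.4 -0.5]
turn [-0.23 -0.19 -0.44]
```

View pics/5.png

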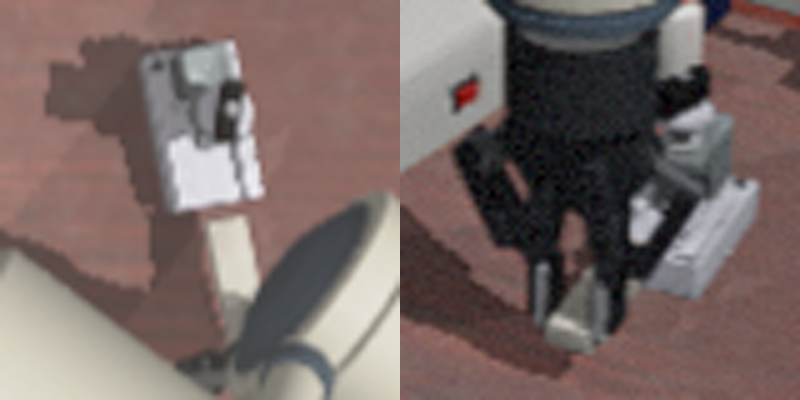

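```bash
python3 - <<'E'
from h import *
i=cv2.GaussianBlur(cv2.imread("pics/top5f.png"),(0,0),.5)
a=np.radians(10.9);R=np.array([[np.cos(a),-np.sin(a)],[np.sin(a),np.cos(a)]]);o=np.array([.5992,-.2178])
def prof(xs,z,ys):
    out=[]
    for y in ys:
        v=[]
        for x in xs:
            p=proj("top",[*(o+R@[x,y]),z]);v.append(cv2.getRectSubPix(i,(1,1),tuple(map(float,p)))[0,0])
        out.append(np.mean(v,0).astype(int))
    return out
ys=np.arange(-.04,.0401,.002)
for nm,xs,z in(("clamp",np.arange(-.048,-.03,.002),.03),("bed z24",np.arange(-.048,-.03,.002),.024),("stone",np.arange(-.085,-.068,.002),.040)):
    print(nm);print([(int(1000*y),int(v[0]),int(v[2])) for y,v in zip(ys,prof(xs,z,ys))])
xs=np.arange(-.09,-.03,.002)
print("along",[(int(round(1000*x)),*map(int,prof([x],.03,[-.002])[0][[0,2]])) for x in xs])
E
```

```text
clamp
[(-40, 101, 140), (-38, 102, 141), (-36, 103, 142), (-33, 104, 143), (-31, 107, 146), (-29, 119, 152), (-27, 155, 175), (-25, 197, 203), (-23, 220, 219), (-21, 227, 224), (-19, 222, 219), (-17, 202, 197), (-15, 179, 175), (-13, 170, 166), (-11, 189, 185), (-9, 212, 208), (-7, 223, 219), (-5, 225, 222), (-3, 225, 221), (-1, 223, 219), (0, 222, 218), (2, 221, 217), (4, 221, 217), (6, 222, 218), (8, 223, 219), (10, 223, 219), (12, 223, 219), (14, 222, 218), (16, 222, 218), (18, 221, 218), (20, 221, 217), (22, 219, 216), (24, 213, 209), (26, 192, 188), (28, 166, 163), (30, 141, 139), (32, 121, 121), (34, 104, 109), (36, 87, 99), (38, 75, 93), (40, 70, 91)]
bed z24
[(-40, 101, 141), (-38, 102, 142), (-36, 103, 143), (-33, 106, 145), (-31, 115, 150), (-29, 144, 167), (-27, 187, 197), (-25, 215, 216), (-23, 226, 223), (-21, 225, 221), (-19, 209, 205), (-17, 185, 181), (-15, 170, 166), (-13, 180, 177), (-11, 206, 202), (-9, 220, 216), (-7, 225, 222), (-5, 225, 221), (-3, 223, 220), (-1, 222, 218), (0, 221, 217), (2, 220, 217), (4, 221, 217), (6, 222, 218), (8, 223, 219), (10, 223, 218)
[... 701 characters left out ...]
121, 145), (18, 102, 130), (20, 89, 117), (22, 82, 107), (24, 77, 101), (26, 76, 99), (28, 74, 97), (30, 73, 96), (32, 72, 95), (34, 72, 93), (36, 71, 92), (38, 70, 91), (40, 69, 90)]
along [(-90, 202, 219), (-88, 203, 220), (-86, 203, 219), (-84, 202, 219), (-82, 201, 218), (-80, 200, 217), (-78, 199, 216), (-76, 197, 215), (-74, 197, 215), (-72, 196, 215), (-70, 196, 215), (-68, 195, 214), (-66, 193, 212), (-64, 182, 202), (-62, 165, 187), (-60, 140, 166), (-58, 122, 153), (-56, 110, 145), (-54, 112, 144), (-52, 134, 157), (-50, 170, 177), (-48, 201, 202), (-46, 221, 218), (-44, 226, 221), (-42, 227, 222), (-40, 227, 222), (-38, 228, 223), (-36, 228, 223), (-34, 228, 223), (-32, 227, 222)]
```

>>> step_arm(
  targets=[
    [0,1.3,0,0,0,-0.4,0.1],
    [5,0,0,0,0,0,0.1],
    [8,0,0,0,0,0,0.1],
    [9,0,0,0,0,0,0.1],
    [9,0,0,0,0,0,0.1],
    [9,0,0,0,0,0,0.1],
    [9,0,0,0,0,0,0.1],
    [0,0,0,0,0,0,0.1],
  ],
)

```text
time: 19.82
ee_pos: [0.5007, -0.2375, 0.0334]
eef_rot: [-179.8, -0.2, 10.9]
contact_force: [1.0, -0.6, -0.1]
grip_width: 0.0229
finger_force: 59.1
```

>>> step_arm(
  targets=[
    [6,0,0,0,0,0,0.1],
    [5,0,0,0,0,0,0.1],
    [4,0,0,0,0,0,0.1],
    [4,0,0,0,0,0,0.1],
    [3,0,0,0,0,0,0.1],
    [0,0,0,0,0,0,0.1],
  ],
)

```text
time: 20.58
ee_pos: [0.5218, -0.2334, 0.0335]
eef_rot: [-179.8, -0.2, 10.9]
contact_force: [0.2, 0.2, -1.2]
grip_width: 0.0227
finger_force: 59.1
```

>>> step_arm(
  targets=[
    [2,0,0,0,0,0,0.1],
    [1,0,0,0,0,0,0.1],
    [1,0,0,0,0,0,0.1],
    [0,0,0,0,0,0,0.1],
  ],
)

```text
time: 21.08
ee_pos: [0.5256, -0.2327, 0.0336]
eef_rot: [-179.8, -0.2, 10.8]
contact_force: [-0.1, -0.6, -0.6]
grip_width: 0.0231
finger_force: 59.1
```

>>> step_arm(
  targets=[
    [1,0,0,0,0,0,0.1],
    [1,0,0,0,0,0,0.1],
    [0,0,0,0,0,0,0.1],
  ],
)

```text
time: 21.45
ee_pos: [0.5276, -0.2323, 0.0336]
eef_rot: [-179.8, -0.2, 10.8]
contact_force: [-0.4, -0.3, -0.1]
grip_width: 0.0224
finger_force: 59.1
```

>>> step_arm(
  targets=[
    [1,0,0,0,0,0,0.1],
    [1,0,0,0,0,0,0.1],
    [0,0,0,0,0,0,0.1],
  ],
)

```text
time: 21.82
ee_pos: [0.5281, -0.2317, 0.0332]
eef_rot: [-179.7, -0.1, 10.8]
contact_force: [-8.5, -2.9, -1.1]
grip_width: 0.0225
finger_force: 59.1
```

>>> step_arm(
  targets=[
    [1,0,0,0,0,0,0.1],
    [0.5,0,0,0,0,0,0.1],
    [0,0,0,0,0,0,0.1],
  ],
)

```text
time: 22.2
ee_pos: [0.5281, -0.2314, 0.0329]
eef_rot: [-179.7, 0.1, 10.8]
contact_force: [-16.4, -7.3, 0.6]
grip_width: 0.0232
finger_force: 59.2
```

>>> step_arm(
  targets=[
    [-3,0,0,0,0,0,0.1],
    [0,0,1.5,0,0,0,0.1],
    [0,0,1.5,0,0,0,0.1],
    [0,0,0,0,0,0,0.1],
  ],
)

```text
time: 22.7
ee_pos: [0.5281, -0.2322, 0.0304]
eef_rot: [-179.8, -0.2, 10.9]
contact_force: [-1.5, -0.3, -1.0]
grip_width: 0.0229
finger_force: 59.1
```

>>> step_arm(
  targets=[
    [0,0,1,0,0,0,0.1],
    [0,0,0,0,0,0,0.1],
  ],
)

```text
time: 22.95
ee_pos: [0.5281, -0.2322, 0.0297]
eef_rot: [-179.8, -0.2, 10.8]
contact_force: [-3.2, 0.0, 3.9]
grip_width: 0.0227
finger_force: 59.7
```

>>> step_arm(
  targets=[
    [0,0,1,0,0,0,0.1],
    [0,0,0,0,0,0,0.1],
  ],
)

```text
time: 23.2
ee_pos: [0.5279, -0.2323, 0.0292]
eef_rot: [-179.8, -0.2, 10.9]
contact_force: [-7.0, 0.6, 14.7]
grip_width: 0.023
finger_force: 60.9
```

>>> step_arm(
  targets=[
    [0,0,-1.5,0,0,0,0.1],
    [0,0,0,0,0,0,0.45],
    [0,0,0,0,0,0,0.45],
    [0,0,-5,0,0,0,0.45],
    [0,0,-15,0,0,0,0.45],
    [0,0,-40,0,0,0,0.45],
    [0,0,-45,0,0,0,0.5],
    [0,0,-40,0,0,0,0.5],
    [36,0,0,0,0,-10,0.5],
    [0,0,0,0,0,0,0.5],
  ],
)

```text
time: 24.45
ee_pos: [0.5648, -0.2259, 0.1769]
eef_rot: [-180.0, -0.4, 21.0]
contact_force: [-0.4, -0.4, -1.6]
grip_width: 0.0426
finger_force: 0.0
```

```bash
python3 d.py .5992 -.2178 .14 180 0 190.9; python3 - <<'E'
from h import *
i=get_image("side")[...,::-1]
cv2.imwrite("pics/6.png",cv2.resize(i[195:265,280:360],None,fx=8,fy=8,interpolation=cv2.INTER_CUBIC))
E
```

```text
pos [ 0.5648 -0.2259  0.1769] [-179.96   -0.37   21.03] q [-27.6  30.   83.5   0.3  66.3  41.3] F [-0.4 -0.4 -1.6] w 0.0426 t 24.45
shift mm [34.7  4.8 37.1]
turn [ 5.5000e-01 -1.0000e-01 -1.6987e+02]
```

View pics/6.png

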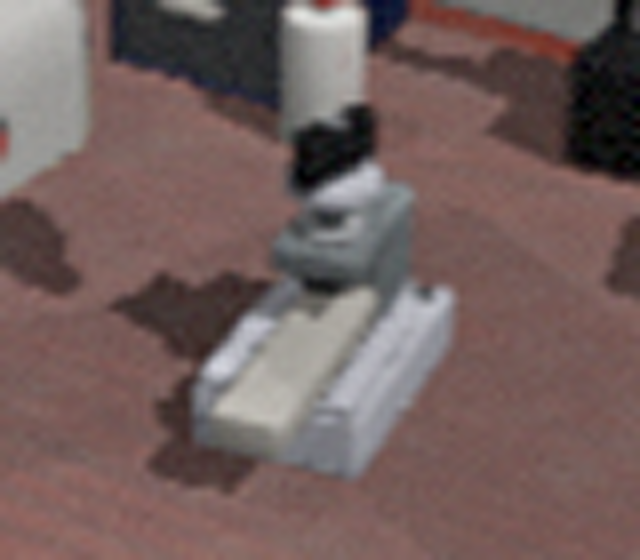

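>>> step_arm(
  targets=[
    [34.7,4.8,0,0,0,0,0.5],
    [0,0,0,0,0,-10.5,0.5],
    [0,0,0,0,0,-10.5,0.5],
    [0,0,0,0,0,-10.5,0.5],
    [0,0,0,0,0,-10.5,0.5],
    [0,0,0,0,0,-10.5,0.5],
    [0,0,0,0,0,-10.5,0.5],
    [0,0,0,0,0,-10.5,0.5],
    [0,0,0,0,0,-10.5,0.5],
    [0,0,0,0,0,0,0.5],
  ],
)

```text
time: 25.75
ee_pos: [0.5963, -0.2183, 0.1755]
eef_rot: [179.8, -0.2, 104.7]
contact_force: [-0.6, 0.2, -0.7]
grip_width: 0.0428
finger_force: 0.0
```

>>> step_arm(
  targets=[
    [0,0,0,0,0,-10.5,0.5],
    [0,0,0,0,0,-10.5,0.5],
    [0,0,0,0,0,-10.5,0.5],
    [0,0,0,0,0,-10.5,0.5],
    [0,0,0,0,0,-10.5,0.5],
    [0,0,0,0,0,-10.5,0.5],
    [0,0,0,0,0,-10.5,0.5],
    [0,0,0,0,0,-10.5,0.5],
    [0,0,0,0,0,-1.5,0.5],
    [0,0,0,0,0,0,0.5],
  ],
)

```text
time: 27.0
ee_pos: [0.5969, -0.2182, 0.1754]
eef_rot: [179.8, 0.2, -170.0]
contact_force: [-0.2, -0.1, -0.1]
grip_width: 0.0427
finger_force: 0.0
```

```bash
python3 d.py .5992 -.2178 .094 180 0 190.9
```

```text
pos [ 0.5969 -0.2182  0.1754] [ 179.79    0.2  -170.  ] q [ -25.6   32.2   79.3    0.3   68.4 -125.7] F [-0.2 -0.1 -0.1] w 0.0427 t 27.0
shift mm [-2.1 -0.3 81.4]
turn [ 0.21  0.2  -0.9 ]
```

Descend over the bar and close.

>>> step_arm(
  targets=[
    [-2,0,30,0,0,-0.9,0.5],
    [0,0,25,0,0,0,0.5],
    [0,0,15,0,0,0,0.5],
    [0,0,10,0,0,0,0.5],
    [0,0,0,0,0,0,0.5],
    [0,0,0,0,0,0,0],
    [0,0,0,0,0,0,0],
    [0,0,0,0,0,0,0],
    [0,0,0,0,0,0,0],
    [0,0,0,0,0,0,0],
  ],
  force=40,
)

```text
time: 28.25
ee_pos: [0.5993, -0.2167, 0.0965]
eef_rot: [179.8, 0.3, -168.8]
contact_force: [-2.8, 7.9, 9.7]
grip_width: 0.0106
finger_force: 42.1
```

```bash
python3 d.py .5992 -.2178 .094 180 0 190.9
```

```text
pos [ 0.5993 -0.2167  0.0965] [ 179.76    0.26 -168.77] q [ -25.4   37.6   83.2    0.4   59.2 -126.9] F [-2.8  7.9  9.7] w 0.0106 t 28.25
shift mm [ 0.4 -1.1  2.5]
turn [0.24 0.26 0.33]
```

>>> step_arm(
  targets=[
    [0,1.3,-1,0,0,0,0],
    [0,0,0.3,0,0,4,0],
    [0,0,0.56,0,0,8,0],
    [0,0,0.56,0,0,8,0],
    [0,0,0.56,0,0,8,0],
    [0,0,0,0,0,0,0],
  ],
)

```text
time: 29.0
ee_pos: [0.5992, -0.2161, 0.0947]
eef_rot: [179.7, 0.1, 163.3]
contact_force: [-0.2, 3.5, 0.8]
grip_width: 0.0108
finger_force: 40.9
```

```bash
python3 d.py .5992 -.2178 .094;python3 -c "
from rig import sense;print(sense()['moment'])"
```

```text
pos [ 0.5992 -0.2161  0.0947] [1.7971e+02 1.1000e-01 1.6327e+02] q [-25.4  37.7  83.3   0.4  58.9 -98.8] F [-0.2  3.5  0.8] w 0.0108 t 29.0
shift mm [-0.5 -1.6  0.7]
[ 0.34412512  0.01261701 -0.10264098]
```

>>> step_arm(
  targets=[
    [0,0.5,0.56,0,0,8,0],
    [0,0,0.56,0,0,8,0],
    [0,0,0.56,0,0,8,0],
    [0,0,0.56,0,0,8,0],
    [0,0,0.56,0,0,8,0],
    [0,0,0.56,0,0,8,0],
    [0,0,0.56,0,0,8,0],
    [0,0,0.56,0,0,8,0],
    [0,0,0.56,0,0,8,0],
    [0,0,0.56,0,0,8,0],
  ],
)

```text
time: 30.25
ee_pos: [0.5997, -0.2155, 0.0891]
eef_rot: [179.8, -0.3, 83.2]
contact_force: [2.6, 3.7, -0.9]
grip_width: 0.0111
finger_force: 40.8
```

>>> step_arm(
  targets=[
    [0,0,0.56,0,0,8,0],
    [0,0,0.56,0,0,8,0],
    [0,0,0.56,0,0,8,0],
    [0,0,0,0,0,0,0],
  ],
  force=80,
)

```text
time: 30.75
ee_pos: [0.5999, -0.2156, 0.0876]
eef_rot: [179.9, -0.3, 59.3]
contact_force: [4.0, 3.8, -0.1]
grip_width: 0.0093
finger_force: 81.7
```

```bash
python3 d.py .5992 -.2178 .094;python3 -c "
from rig import sense;print(sense()['moment'])"
```

```text
pos [ 0.5999 -0.2156  0.0876] [179.9   -0.33  59.34] q [-25.3  38.2  83.6   0.4  58.1   5.2] F [ 4.   3.8 -0.1] w 0.0093 t 30.75
shift mm [-2.3  0.5 -6.4]
[ 0.67615694 -0.44921797 -0.12359922]
```

Turned 132° so far; continue in smaller turns watching the moment.

>>> step_arm(
  targets=[
    [0,0,0.28,0,0,4,0],
    [0,0,0.28,0,0,4,0],
    [0,0,0.1,0,0,2,0],
    [0,0,0,0,0,0,0],
  ],
)

```text
time: 31.25
ee_pos: [0.6, -0.2156, 0.0869]
eef_rot: [179.9, -0.4, 49.4]
contact_force: [3.8, 4.4, -0.9]
grip_width: 0.0096
finger_force: 81.6
```

```bash
python3 -c "
from rig import sense;print(sense()['moment'],sense()['eef_rot'])"
```

```text
[ 0.61148339 -0.51961275 -0.02308836] [179.94456786  -0.35003353  49.43668623]
```

>>> step_arm(
  targets=[
    [0,0,0.1,0,0,2,0],
    [0,0,0.1,0,0,2,0],
    [0,0,0,0,0,0,0],
  ],
)

```text
time: 31.62
ee_pos: [0.6001, -0.2157, 0.0868]
eef_rot: [180.0, -0.4, 45.4]
contact_force: [3.5, 3.8, -0.0]
grip_width: 0.0097
finger_force: 81.6
```

```bash
python3 -c "
from rig import sense;print(sense()['moment'],sense()['eef_rot'])"
```

```text
[ 0.64762488 -0.56066976  0.05813031] [179.96036802  -0.35501146  45.44343749]
```

>>> step_arm(
  targets=[
    [0,0,0.1,0,0,2,0],
    [0,0,0,0,0,0,0],
  ],
)

```text
time: 31.88
ee_pos: [0.6001, -0.2156, 0.0867]
eef_rot: [180.0, -0.4, 43.5]
contact_force: [3.9, 3.7, -1.1]
grip_width: 0.0098
finger_force: 81.7
```

```bash
python3 -c "
from rig import sense;print(sense()['moment'],sense()['eef_rot'])"
```

```text
[ 0.67470502 -0.52450641  0.12014914] [179.96691635  -0.35674772  43.45227252]
```

>>> step_arm(
  targets=[
    [0,0,0.1,0,0,2,0],
    [0,0,0,0,0,0,0],
  ],
)

```text
time: 32.12
ee_pos: [0.6001, -0.2157, 0.0867]
eef_rot: [180.0, -0.4, 41.5]
contact_force: [4.3, 5.1, 0.5]
grip_width: 0.0097
finger_force: 81.8
```

```bash
python3 -c "
from rig import sense;print(sense()['moment'],sense()['eef_rot'])"
```

```text
[ 0.6820512  -0.49692447  0.16129302] [179.97665299  -0.35958999  41.45095298]
```

>>> step_arm(
  targets=[
    [0,0,0.1,0,0,2,0],
    [0,0,0.1,0,0,1.5,0],
    [0,0,0,0,0,0,0],
  ],
)

```text
time: 32.5
ee_pos: [0.6002, -0.2157, 0.0866]
eef_rot: [180.0, -0.4, 38.0]
contact_force: [3.7, 3.5, 3.0]
grip_width: 0.0096
finger_force: 82.1
```

```bash
python3 -c "
from rig import sense;print(sense()['moment'],sense()['eef_rot'])"
```

```text
[ 0.64974326 -0.46912014  0.33934809] [179.9857884   -0.3639704   37.96728508]
```

>>> step_arm(
  targets=[
    [0,0,0,0,0,1.5,0],
    [0,0,0,0,0,1,0],
    [0,0,0,0,0,0,0],
  ],
  force=110,
)

```text
time: 32.88
ee_pos: [0.6002, -0.2157, 0.0867]
eef_rot: [180.0, -0.4, 35.5]
contact_force: [3.4, 3.9, 3.5]
grip_width: 0.0088
finger_force: 110.8
```

```bash
python3 -c "
from rig import sense;print(sense()['moment'],sense()['eef_rot'])"
```

```text
[ 0.675043   -0.44879305  0.43645663] [179.9983111   -0.36302104  35.48171661]
```

>>> step_arm(
  targets=[
    [0,0,0,0,0,0,0.5],
    [0,0,0,0,0,0,0.5],
    [0,0,0,0,0,0,0.5],
    [0,0,-10,0,0,0,0.5],
    [0,0,-30,0,0,0,0.5],
    [0,0,-40,0,0,0,0.5],
    [0,0,-40,0,0,0,0.5],
    [-50,0,0,0,0,0,0.5],
    [-50,0,0,0,0,0,0.5],
    [0,0,0,0,0,0,0.5],
  ],
)

```text
time: 34.12
ee_pos: [0.5149, -0.2755, 0.2063]
eef_rot: [-179.9, -0.3, 35.1]
contact_force: [-0.1, 0.7, -0.2]
grip_width: 0.0426
finger_force: 0.0
```

```bash
python3 - <<'E'
from h import *
A=get_image("top")[175:245,290:370,::-1];B=get_image("side")[195:265,280:360,::-1]
cv2.imwrite("pics/7.png",cv2.resize(np.hstack([A,B]),None,fx=5,fy=5,interpolation=cv2.INTER_CUBIC))
E
```

```text
(no output)
```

View pics/7.png

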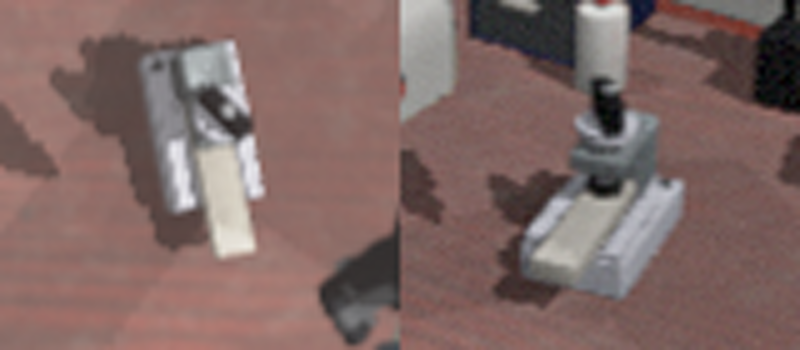

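```bash
python3 - <<'E'
from h import *
def ang(i,th):
    i=i.astype(int);m=(i.max(2)<th).astype(np.uint8);m[:185]=0;m[212:]=0;m[:,322:]*=1;m[:,:322]=0;m[:,345:]=0
    ys,xs=np.nonzero(m);w=(th-i.max(2))[ys,xs]
    P=np.array([atz("top",(x,y),.1)[:2] for x,y in zip(xs,ys)]);c=np.average(P,axis=0,weights=w)
    ev,V=np.linalg.eigh(np.cov((P-c).T,aweights=w));u=V[:,1]
    return len(xs),np.degrees(np.arctan2(u[1],u[0]))%180,np.sqrt(ev)*1000
a=cv2.imread("pics/top0.png");b=get_image("top")
for th in(60,80,100): print(th,ang(a,th),ang(b,th))
E
```

```text
60 (12, np.float64(175.2431880408416), array([ 1.77703997, 11.80785489])) (23, np.float64(44.99206622445985), array([ 2.13088117, 10.56503779]))
80 (35, np.float64(171.76873582262752), array([ 3.26149818, 11.31660019])) (47, np.float64(48.480075422465866), array([ 3.38603491, 11.84393471]))
100 (54, np.float64(28.700777492895668), array([ 8.85854534, 13.25373977])) (80, np.float64(51.44253984104475), array([ 4.66803757, 15.96767043]))
```

```bash
cat > k.py <<'E'
from h import *
def fit(cam,img,zlo,box):
    x0,y0,x1,y1=box;g=img[y0:y1,x0:x1].max(2).astype(float);D=np.clip((130-g)/100,0,1)
    best=[]
    for ph in range(0,180,3):
        a=np.radians(ph);c,s=np.cos(a),np.sin(a)
        for dx in np.arange(-.004,.0041,.002):
            for dy in np.arange(-.004,.0041,.002):
                P=[proj(cam,[.5995+dx+c*u*.018-s*v*.006,-.217+dy+s*u*.018+c*v*.006,z]) for u in(-1,1) for v in(-1,1) for z in(zlo,zlo+.02)]
                M=np.zeros(((y1-y0)*8,(x1-x0)*8),np.float32)
                h=cv2.convexHull((((np.array(P)-[x0-.5,y0-.5])*8)).astype(np.float32))
                cv2.fillConvexPoly(M,np.round(h).astype(np.int32),1.)
                M=cv2.resize(M,(x1-x0,y1-y0),interpolation=cv2.INTER_AREA)
                best.append((((M-D)**2).sum(),ph,dx,dy))
    best.sort(key=lambda b:b[0]);return [(round(float(b[0]),2),b[1],round(b[2],3),round(b[3],3)) for b in best[:4]]
for nm,z in(("0",.09),("now",.0795)):
    for cam,box in(("top",(324,185,346,208)),("side",(308,203,332,224))):
        im=cv2.imread(f"pics/{cam}0.png") if nm=="0" else get_image(cam)
        print(nm,cam,fit(cam,im,z,box))
E
python3 k.py
```

```text
Traceback (most recent call last):
  File "k.py", line 19, in <module>
    print(nm,cam,fit(cam,im,z,box))
                 ~~~^^^^^^^^^^^^^^
  File "k.py", line 9, in fit
    P=[proj(cam,[.5995+dx+c*u*.018-s*v*.006,-.217+dy+s*u*.018+c*v*.006,z]) for u in(-1,1) for v in(-1,1) for z in(zlo,zlo+.02)]
       ~~~~^^^^^^^^^^^^^^^^^^^^^^^^^^^^^^^^^^^^^^^^^^^^^^^^^^^^^^^^^^^^^^^
  File "h.py", line 16, in proj
    c=camera_info(cam);T=np.linalg.inv(np.array(c["T"]));q=T[:3,:3]@np.array(p)+T[:3,3]
ValueError: time passes only in moves, steps and waits
```

```bash
sed -i 's/^def ray/_ci=camera_info;_c={}\ndef camera_info(n):\n    if n not in _c: _c[n]=_ci(n)\n    return _c[n]\ndef ray/' h.py; python3 k.py
```

```text
0 top [(30.69, 165, np.float64(0.002), np.float64(0.002)), (30.98, 174, np.float64(0.002), np.float64(0.002)), (30.98, 168, np.float64(0.002), np.float64(0.002)), (31.15, 165, np.float64(0.0), np.float64(0.002))]
0 side [(53.75, 174, np.float64(-0.004), np.float64(-0.002)), (53.83, 0, np.float64(-0.004), np.float64(-0.004)), (54.16, 177, np.float64(-0.004), np.float64(-0.004)), (54.3, 177, np.float64(-0.004), np.float64(-0.002))]
now top [(26.73, 51, np.float64(0.002), np.float64(0.002)), (27.47, 54, np.float64(0.002), np.float64(0.002)), (27.52, 48, np.float64(0.002), np.float64(0.002)), (27.6, 57, np.float64(0.002), np.float64(0.002))]
now side [(41.74, 39, np.float64(-0.004), np.float64(-0.002)), (42.18, 42, np.float64(-0.002), np.float64(0.0)), (42.62, 42, np.float64(-0.004), np.float64(-0.002)), (43.25, 45, np.float64(-0.004), np.float64(-0.002))]
```

```bash
python3 d.py .6002 -.2157 .0866
```

```text
pos [ 0.5179 -0.2735  0.2055] [-179.92   -0.29   35.3 ] q [-33.8  26.6  84.7   0.3  68.7  20.7] F [ 0.3 -0.1  0.3] w 0.0428 t 34.375
shift mm [ 99.9   0.6 119.5]
```

>>> step_arm(
  targets=[
    [50,0,0,0,0,0,0.5],
    [50,0,0,0,0,0,0.5],
    [0,0,50,0,0,0,0.5],
    [0,0,40,0,0,0,0.5],
    [0,0,20,0,0,0,0.5],
    [0,0,9,0,0,0,0.5],
    [0,0,0,0,0,0,0.5],
  ],
)

```text
time: 35.25
ee_pos: [0.5995, -0.2154, 0.0868]
eef_rot: [-179.9, -0.3, 35.3]
contact_force: [-0.1, -0.7, -0.1]
grip_width: 0.043
finger_force: 0.0
```

>>> step_arm(
  targets=[
    [0,0,0,0,0,0,0],
    [0,0,0,0,0,0,0],
    [0,0,0,0,0,0,0],
    [0,0,0,0,0,0,0],
    [0,0,0,0,0,0,0],
  ],
  force=80,
)

```text
time: 35.88
ee_pos: [0.5994, -0.2164, 0.0879]
eef_rot: [180.0, -0.3, 35.3]
contact_force: [-2.7, -3.9, 6.7]
grip_width: 0.0098
finger_force: 78.7
```

```bash
python3 -c "
from rig import sense;print(sense()['moment'],sense()['eef_rot'])"
```

```text
[-0.66553698  0.565667    0.44380371] [179.9985067   -0.28362735  35.26690238]
```

>>> step_arm(
  targets=[
    [0,0,0,0,0,1.5,0],
    [0,0,0,0,0,1.5,0],
    [0,0,0,0,0,0,0],
  ],
)

```text
time: 36.25
ee_pos: [0.5994, -0.2164, 0.0879]
eef_rot: [-180.0, -0.3, 32.2]
contact_force: [-2.0, -3.4, 6.3]
grip_width: 0.0094
finger_force: 78.9
```

```bash
python3 -c "
from rig import sense;print(sense()['moment'],sense()['eef_rot'])"
```

```text
[-0.57234123  0.51758293  0.47215041] [-179.98574823   -0.28338697   32.2424682 ]
```

>>> step_arm(
  targets=[
    [0,0,0,0,0,0,0.5],
    [0,0,0,0,0,0,0.5],
    [0,0,0,0,0,0,0.5],
    [0,0,-10,0,0,0,0.5],
    [0,0,-30,0,0,0,0.5],
    [0,0,-40,0,0,0,0.5],
    [0,0,-40,0,0,0,0.5],
    [-50,0,0,0,0,0,0.5],
    [-50,0,0,0,0,0,0.5],
    [0,0,0,0,0,0,0.5],
  ],
)

```text
time: 37.5
ee_pos: [0.512, -0.2709, 0.2072]
eef_rot: [-179.9, -0.2, 32.1]
contact_force: [0.5, -0.1, 0.4]
grip_width: 0.0429
finger_force: 0.0
```

```bash
sed -i 's/(("0",.09),("now"/(("now"/' k.py; sed -i '/^for nm/,$d' k.py; cat >> k.py <<'E'
for cam,box in(("top",(324,185,346,208)),("side",(308,203,332,224))): print(cam,fit(cam,get_image(cam),.0795,box))
for c in("side","top"): 
    r=spot_point("stone_center",c);print(c,r and (r[0]["p"],atz(c,r[0]["at"],.0305)))
E
python3 k.py
```

```text
top [(26.78, 51, np.float64(0.002), np.float64(0.002)), (27.52, 54, np.float64(0.002), np.float64(0.002)), (27.57, 48, np.float64(0.002), np.float64(0.002)), (27.65, 57, np.float64(0.002), np.float64(0.002))]
side [(42.14, 39, np.float64(-0.004), np.float64(-0.002)), (42.46, 42, np.float64(-0.002), np.float64(0.0)), (43.05, 42, np.float64(-0.004), np.float64(-0.002)), (43.49, 42, np.float64(-0.004), np.float64(0.0))]
side (0.6, array([ 0.55926655, -0.23565409,  0.0305    ]))
top (0.61, array([ 0.57140496, -0.21768837,  0.0305    ]))
```

```bash
python3 -c "
from rig import env;print(env.hand_in())"
```

```text
the job is handed in; nothing more can be done
None
```

The stone lies flat in the clamp's channel with its end against the stop, and the knob is screwed down until it resisted further turning. The gripper let go and backed clear, and I handed the job in at about 38 s. The judge returned no verdict, and I had no direct reading of the pad force.

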